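# Square up the blackboard price plates at the spice stall

## Task

The stop at the far end of the squaring tray is not yet clamped: lock it where it stands by turning its black knob clockwise (seen from above), fully home. Then tap the untidy stack of five blackboard price plates until every plate lies flush against both the side fence and the stop; leave the stack lying in the tray, tap gently, since their edges dent, and do not let the stop shift. Leave the jar, the glass and the tin where they are.

Things in the scene. Friction and masses are not known exactly. Their poses are not given: they have to be found in the camera images.
- tray: Fixed plywood squaring tray, origin on the table; x points to the end with the stop (away from the robot), z up. Floor x -135 to 175 mm, y -85 to 85 mm, its top at z 12 mm. A wooden side fence 36 mm high above the floor runs along x (-135 to 110 mm) at y 50 to 66 mm. The -x end and the -y side are open.
- fence_face (a point): Point on the inner face of the side fence, at floor level, at tray x = 0; axes as the tray's. The fence face is the plane y = 0 of this point; plates lie on its -y side.
- stop_face (a point): Middle (y = 0 of the tray) of the stop's face that the plates are to touch, at floor level; axes as the tray's. The face is the plane x = 0 here, 74 mm wide (y -35 to 39 mm), 35 mm high above the floor; plates lie on its -x side. The wooden stop block reaches 72 mm to +x.
- stop (a joint): Slide of the stop along tray x, m, 0 to 0.045, growing away from the plates; stop face at tray x = 60 mm + this. It drags stiffly: it stays put under light taps but slips, even clamped, when shoved with more than about 14 N.
- lock (a joint): Angle of the black clamp knob on top of the stop, rad, growing clockwise seen from above: 0 fully slack, 1.5 the end of travel, fully locked (counted as locked above 1.1). It starts near slack, turns with about 0.12 N m and stays where it is left.
- lock_grip (a point): On the knob's axis, 45 mm behind the stop face, at the height to grip. The knob is a bar grip 44 mm long, 13 mm thick and 28 mm tall, its top 7 mm above this point and 77 mm above the tray floor; the bar lies along x of this point (which turns with the knob): tray x at joint 0, turned clockwise by the joint value.
- jar: Bystander: closed amber glass jar, 64 mm across, 90 mm high, origin centre of underside, beyond the side fence.
- glass: Bystander: drinking glass, 60 mm across, 85 mm high, origin centre of underside, beyond the side fence.
- tin: Bystander: steel tin, 70 mm across, 70 mm high, origin centre of underside, beyond the side fence.
- plate1: Blackboard price plate (dark painted plywood), the bottom plate: 90 x 60 x 6 mm, about 30 g. Origin: centre of its underside; x along the 90 mm side, z up. The five plates lie flat on one another, long side roughly along tray x.
- plate2: Blackboard price plate (dark painted plywood), the second plate from the bottom: 90 x 60 x 6 mm, about 30 g. Origin: centre of its underside; x along the 90 mm side, z up. The five plates lie flat on one another, long side roughly along tray x.
- plate3: Blackboard price plate (dark painted plywood), the middle plate: 90 x 60 x 6 mm, about 30 g. Origin: centre of its underside; x along the 90 mm side, z up. The five plates lie flat on one another, long side roughly along tray x.
- plate4: Blackboard price plate (dark painted plywood), the fourth plate from the bottom: 90 x 60 x 6 mm, about 30 g. Origin: centre of its underside; x along the 90 mm side, z up. The five plates lie flat on one another, long side roughly along tray x.
- plate5: Blackboard price plate (dark painted plywood), the top plate: 90 x 60 x 6 mm, about 30 g. Origin: centre of its underside; x along the 90 mm side, z up. The five plates lie flat on one another, long side roughly along tray x.

How it is judged:
By the outcome, as a careful person would: the job done as asked, in the order asked, and still so for the second after the job is handed in, with the robot touching nothing.
It also fails if it takes over 72 s, if anything falls off the work surface, if the arm or the gripper's body presses on something with over 40 N, if the wrist force passes 120 N, or if a joint passes its speed limit or range.

## Robot

A 6-joint arm with a two-finger parallel gripper is mounted at the origin on the work surface. World frame = base frame: x ahead of the robot, y to its left, z up, the work surface at z = 0. Lengths are in m, angles in rad, forces in N, time in s.
With the tool pointing down it reaches from about 0.35 to 0.725 m from the base axis. Payload 4.3 kg.
Tool frame: the origin (TCP) lies midway between the tips of the shut fingers; the grasp point (between the pads) lies 19 mm behind it (ctrl.grip_point_offset is the distance from the TCP to the grasp point, in m); z points along the fingers, y is the line along which they close (so a half turn about z gives the same grasp; the last joint's range is limited). The gripper opens to 85 mm and grips with 20 to 120 N. Pads are 22 mm wide; open, the fingers measure 114 mm over their backs; the gripper's body (76 mm by 85 mm) begins 54 mm behind the grasp point. The pads swing forward as they close: fully open they stand 13 mm farther back than shut.
Start: joints at [1.068, 0.377, 0.081, 1.274, 0, 1.46], TCP at [0.22, 0.531, 0.231] pointing down, gripper open.
Joint ranges: [-2.72, 2.72], [-0.84, 1.66], [-1.02, 1.22], [-1.77, 2.12], [-1.37, 1.28], [-3.14, 3.14]. Speed limits (rad/s): [2.57, 2.57, 3.14, 3.14, 3.14, 3.14].

## Interface

Orientations are given as a rotation vector (axis times angle).
In Python, from cell import ctrl gives the robot as it stands.
- The arm moves only by the shell command python3 -m creep 'ROWS' [FORCE]. ROWS is text: rows parted by semicolons, each of 5 numbers parted by spaces: the shift along the tool's x, y, z in cm, then the turn about the tool's z in rad, then the closure, from -1 (fully open) to 1 (shut). A call has 1 to 5 rows; each row shifts and turns the commanded pose from where the row before left it, along the tool's axes as they then stand; what a row does not reach is not made up. A row lasts 1/8 s, in which the tool goes at most 62.5 mm and 10.7 degrees, less where a joint would pass 70% of its speed; a pose out of reach is approached as far as the arm can. A call is refused whole if a number of a shift passes 6.25 or a number of a turn 0.188, either way. A call with a gripper value outside its range is refused whole. The fingers move at their own pace and stop on an object; FORCE is the grip in N (left out, the last holds). Time passes only in rows, so rows that do not move let the fingers close. It gives the time, the measured TCP pose, the force, the opening and the grip force at its end, in the units of the state.
- ctrl.get_state(): the state, without advancing time (a new reading comes with each control period).
- ctrl.get_image(name): name is "scene" or "top" or "wrist"; returns a dict with "image" (400x640x3 uint8, red, green, blue), "depth" (400x640 float32, m along the optical axis (not along the pixel's ray), 0 where there is no reading), "fx", "fy", "cx", "cy" (pixels), "pose" (4x4, takes a point from camera to world coordinates). Camera axes: x right, y up, looking along -z (the intrinsics and any distortion apply to the point x, -y, -z); pixel columns grow to the right and rows downward; lengths in m; the calibration is good to about 2 mm. A picture is of the moment at which its call begins.
- ctrl.hand_in(): hands the job in; it is judged then, once.
The state is a dict: "time": time; "q": joint angles; "dq": joint speeds; "joint_efforts": joint torques, N m; "ee_pos": TCP position; "ee_rot": TCP orientation; "force": force on the tool from outside, world axes, zero at the start; "ft_torque": the same for the moment, N m; "opening": opening from 0.0 (shut) to 1.0 (fully open); "grasp_force": force on a finger pad.
Only numpy, scipy, OpenCV 4.12 (cv2) and the standard library are available. Lean on these libraries where they do the work, as an engineer would, in place of code of your own. Each camera call takes 0.05 s, during which the arm holds its last target. There are 200 camera calls.

## Working session

There is one attempt and no reset: what is moved stays moved. The work goes in short steps, Python scripts to look and compute and a shell command to move; the robot and the scene stay as the last step left them, time stands still between calls to the robot, and variables do not carry over. Pictures are saved under pics/ and viewed, at most 10 in all, crops included, and the job is handed in when it is done.

```bash
mkdir -p pics; ls
cat > h.py <<'E'
import numpy as np,cv2
from cell import ctrl
def grab(n,fn=None):
    im=ctrl.get_image(n)
    if fn: cv2.imwrite('pics/'+fn,im['image'][:,:,::-1])
    np.savez('/tmp/'+n+'.npz',**im); return im
def load(n): return dict(np.load('/tmp/'+n+'.npz'))
def p2w(im,u,v,z=None):
    ray=np.array([(u-im['cx'])/im['fx'],-(v-im['cy'])/im['fy'],-1.])
    P=im['pose']
    if z is None: d=im['depth'][int(v),int(u)]
    else: d=(z-P[2,3])/(P[:3,:3]@ray)[2]
    return (P@np.append(ray*d,1))[:3]
E
python3 - <<'E'
from h import *
for n in ['top','scene']:
    im=grab(n,n+'0.png'); print(im['fx'],im['fy'],im['cx'],im['cy']);print(im['pose'].round(3), im.keys())
s=ctrl.get_state();print(s)
E
```

```text
pics
371.1249481235863 371.1249481235863 321.9243785624713 201.24835851970357
[[-0.014  0.99  -0.143  0.517]
 [-0.999 -0.02  -0.042  0.086]
 [-0.045  0.142  0.989  0.714]
 [ 0.     0.     0.     1.   ]] dict_keys(['image', 'depth', 'fx', 'fy', 'cx', 'cy', 'pose'])
491.31882085414674 491.31882085414674 321.29420690364344 201.7172272055913
[[ 0.824 -0.436  0.361  0.926]
 [ 0.566  0.632 -0.529 -0.349]
 [ 0.002  0.641  0.768  0.742]
 [ 0.     0.     0.     1.   ]] dict_keys(['image', 'depth', 'fx', 'fy', 'cx', 'cy', 'pose'])
{'time': 0.1, 'q': array([ 1.06767441e+00,  3.78009473e-01,  7.97746629e-02,  1.27438602e+00,
       -1.33986783e-05,  1.46050507e+00]), 'dq': array([ 0.00064041, -0.00221709,  0.0025614 ,  0.00016781,  0.00010602,
        0.00058829]), 'joint_efforts': array([ 1.06232896e-03, -4.64692390e+01,  2.70583534e+01,  1.20010893e-02,
       -1.55191906e-04,  1.08300245e-05]), 'ee_pos': array([0.2198268 , 0.5306962 , 0.23044905]), 'ee_rot': array([-6.12991769e-01, -3.08065860e+00,  2.73806416e-03]), 'force': array([ 0.57667607, -0.34422605, -0.27987972]), 'ft_torque': array([ 0.02843722, -0.00028765,  0.05798437]), 'grasp_force': 0.0, 'opening': 1.0005754761513872}
```

View pics/top0.png

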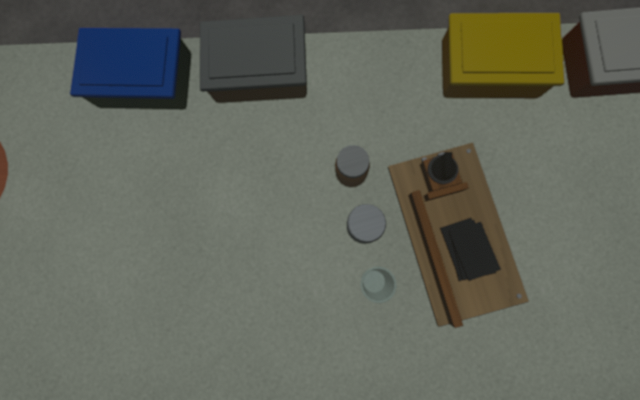

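The top view shows the tray at about u 388–527, v 143–326, with the knob near (443,167), the plates near (470,248) and the fence from (416,192) to (456,325). The bystanders are to its left. Next I'll enlarge this area.

Run:
```python
from h import *
im=load('top'); c=im['image'][135:335,380:540,::-1]
c=np.clip(cv2.resize(c,None,fx=3,fy=3,interpolation=cv2.INTER_CUBIC).astype(float)*1.8,0,255).astype(np.uint8)
cv2.imwrite('pics/top0c.png',c)
for uv in [(388,165),(473,143),(527,301),(438,326)]: print(p2w(im,*uv,z=.012).round(4))
for uv in [(443,160),(443,170),(470,248),(436,255),(500,200),(354,160),(366,222),(375,283)]: print(uv,p2w(im,*uv).round(4))
im=load('scene'); cv2.imwrite('pics/scene0c.png',np.clip(im['image'][:,:,::-1]*1.6,0,255).astype(np.uint8))
```

```text
[ 0.6868 -0.0123  0.012 ]
[ 0.726  -0.1761  0.012 ]
[ 0.4301 -0.2506  0.012 ]
[ 0.3878 -0.09    0.012 ]
(443, 160) [ 0.676  -0.0966  0.0835]
(443, 170) [ 0.6593 -0.0967  0.0794]
(470, 248) [ 0.5258 -0.146   0.0421]
(436, 255) [ 0.5144 -0.0839  0.0505]
(500, 200) [ 0.6162 -0.2234 -0.0007]
(354, 160) [0.6777 0.0565 0.0922]
(366, 222) [0.5725 0.0377 0.0718]
(375, 283) [0.4642 0.0195 0.0044]
```

View pics/top0c.png

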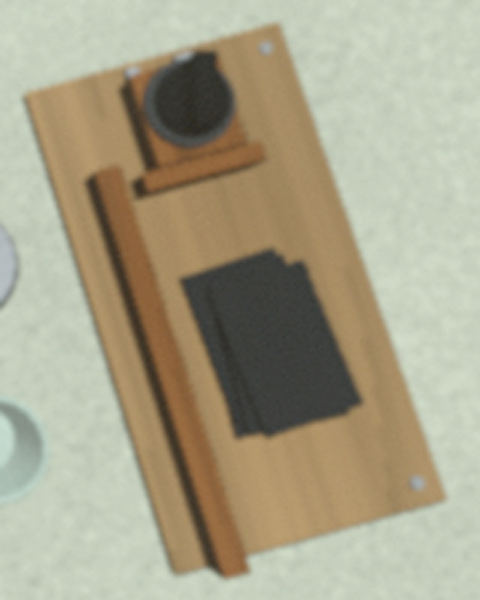

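View pics/scene0c.png

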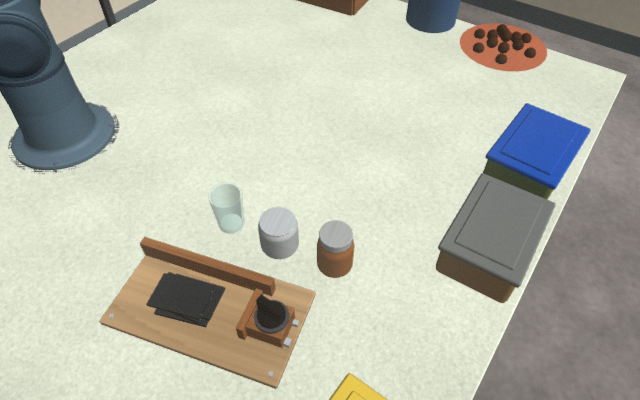

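The enlarged crop puts the tray corners at crop pixels (25,93), (277,25), (445,498) and (175,574). The knob disc is at (190,103), with the bar pointing up and slightly right. The stop face plate spans (135,188)–(265,155), and the plates are loose, clear of both the fence and the stop. The scene view agrees.

```bash
python3 - <<'E'
from h import *
im=load('top')
f=lambda u,v:(380+u/3,135+v/3)
W=np.array([p2w(im,*f(*c),z=.012)[:2] for c in [(25,93),(277,25),(445,498),(175,574)]])
T=np.array([(.175,.085),(.175,-.085),(-.135,-.085),(-.135,.085)])
wc,tc=W.mean(0),T.mean(0)
U,_,Vt=np.linalg.svd((T-tc).T@(W-wc)); R=(U@Vt).T
o=wc-R@tc; print('origin',o,'yaw',np.arctan2(R[1,0],R[0,0]),'res',(W-(T@R.T+o)).round(4))
tr=lambda p:(R.T@(p[:2]-o)).round(4)
print('fence inner top edge',[tr(p2w(im,*f(*c),z=.048)) for c in [(120,168),(245,570)]])
print('stop top edge', [tr(p2w(im,*f(*c),z=.047)) for c in [(140,195),(265,160)]])
print('knob',[tr(p2w(im,*f(*c),z=.089)) for c in [(205,55),(190,103)]])
print('plate top z .042',[tr(p2w(im,*f(*c),z=.042)) for c in [(209,285),(303,262),(360,403),(268,435)]])
print('other',[tr(p2w(im,*f(*c),z=.030)) for c in [(183,278),(272,250),(237,438)]])
np.savez('tray.npz',o=o,R=R)
E
python3 -m creep '-5.2 -3.3 0 0 -1;-5.2 -3.3 0 0 -1;-5.2 -3.3 0 0 -1;-5.2 -3.3 0 0 -1;-5.2 -3.3 0 0 -1'
```

```text
origin [ 0.53752055 -0.13785146] yaw 0.25596461965189743 res [[-0.0005 -0.0015]
 [-0.003   0.001 ]
 [ 0.0017  0.0013]
 [ 0.0018 -0.0008]]
fence inner top edge [array([0.1073, 0.0497]), array([-0.1328,  0.0523])]
stop top edge [array([0.0885, 0.043 ]), array([ 0.0885, -0.0345])]
knob [array([ 0.1521, -0.0055]), array([0.1279, 0.0113])]
plate top z .042 [array([0.0263, 0.0192]), array([ 0.0245, -0.0381]), array([-0.0623, -0.0428]), array([-0.0658,  0.0139])]
other [array([0.0343, 0.0292]), array([ 0.0361, -0.0273]), array([-0.0645,  0.0282])]
time: 0.72
ee_pos: [0.3977, 0.2774, 0.231]
ee_rot: [-0.613, -3.081, 0.0]
force: [1.3, -0.1, 0.6]
opening: 1.0
grasp_force: 0.0
```

```bash
python3 -m creep '-5.2 -3.3 0 0 -1;-5.2 -3.3 0 0 -1;-5.2 -3.3 0 0 -1;-5.2 -3.3 0 0 -1;-5.2 -3.3 0 0 -1' && python3 -m creep '-5.2 -3.3 0 0 -1;-4 -3 0 -0.16 -1;0 0 0 -0.16 -1;0 0 0 -0.16 -1;0 0 0 -0.15 -1'
python3 - <<'E'
from h import *
im=grab('wrist','w1.png'); print(im['pose'].round(3),im['fx']); print(ctrl.get_state()['q'].round(2))
im['image']=np.clip(im['image']*1.6,0,255).astype(np.uint8); cv2.imwrite('pics/w1.png',im['image'][:,:,::-1])
E
```

```text
time: 1.35
ee_pos: [0.5748, 0.0256, 0.2309]
ee_rot: [-0.613, -3.08, -0.0]
force: [1.8, 0.2, 1.1]
opening: 0.998
grasp_force: 0.0
time: 1.98
ee_pos: [0.6347, -0.0663, 0.2304]
ee_rot: [0.379, -3.117, -0.001]
force: [0.1, 0.4, 0.5]
opening: 0.999
grasp_force: 0.0
[[-0.24  -0.934 -0.266  0.567]
 [ 0.971 -0.23  -0.067 -0.083]
 [ 0.001 -0.274  0.962  0.373]
 [ 0.     0.     0.     1.   ]] 294.20765308770035
[-0.2   0.52  0.29  1.35  0.   -0.45]
```

View pics/w1.png

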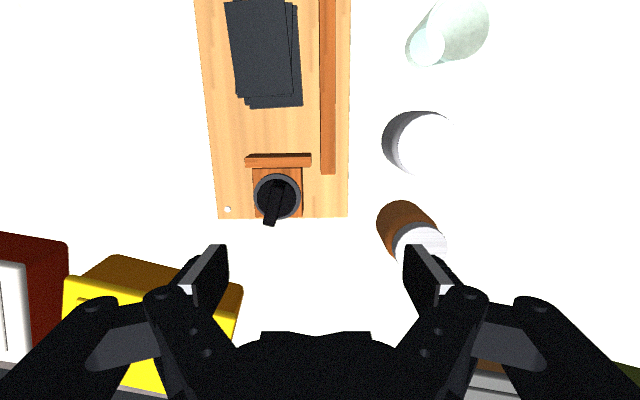

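The wrist view shows the knob bar from about (269,224) to (283,182), a dial ring around it, and the stop plate at (245–312,160). The plates are fanned out near (265,60).

Run:
```python
from h import *
im=load('wrist'); c=im['image'][140:240,200:360,::-1]
c=np.clip(cv2.resize(c,None,fx=5,fy=5,interpolation=cv2.INTER_CUBIC).astype(float)*2.5,0,255).astype(np.uint8)
cv2.imwrite('pics/w1c.png',c)
```

```text
(no output)
```

View pics/w1c.png

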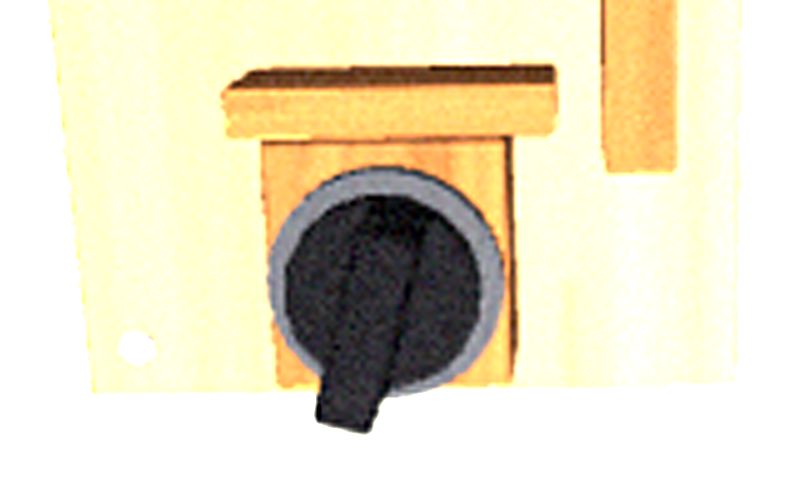

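Run:
```python
from h import *
im=load('wrist'); t=np.load('tray.npz'); o,R=t['o'],t['R']
f=lambda u,v:(200+u/5,140+v/5)
w=lambda c,z:p2w(im,*f(*c),z=z)[:2]
tr=lambda p:(R.T@(p-o)).round(4)
a,b,c,d=[w(x,.089) for x in [(318,418),(350,265),(372,430),(418,240)]]
print('width far',np.linalg.norm(a-c))
for p,q in((a,b),(c,d)): print('yaw',np.arctan2(*(p-q)[::-1]),tr(p),tr(q))
e=(a+c)/2; u=(a-b)/np.linalg.norm(a-b)+(c-d)/np.linalg.norm(c-d);u/=np.linalg.norm(u)
k=e-.022*u; print('axis from bar',k,tr(k))
print('stop face top',[tr(w(x,.047)) for x in [(225,92),(250,68),(553,66),(555,90)]])
print('tray corners',[tr(w(x,.012)) for x in [(92,391),(735,382)]])
print('fence end',[tr(w(x,.048)) for x in [(603,170),(675,172)]])
s=ctrl.get_state(); print(s['ee_pos'],s['ee_rot'])
```

```text
width far 0.011326670356946077
yaw 0.002877446647888603 [ 0.1519 -0.0094] [ 0.1193 -0.001 ]
yaw -0.01615459681463614 [0.1547 0.0016] [0.1144 0.0128]
axis from bar [ 0.66478786 -0.10266699] [0.132  0.0018]
stop face top [array([ 0.0906, -0.0333]), array([ 0.0853, -0.0273]), array([0.0858, 0.0396]), array([0.0911, 0.0399])]
tray corners [array([ 0.1732, -0.0825]), array([0.1731, 0.0848])]
fence end [array([0.1091, 0.0504]), array([0.1098, 0.0666])]
[ 0.63470064 -0.06620385  0.2305057 ] [ 3.83406373e-01 -3.11669915e+00 -9.26337254e-04]
```

```bash
python3 -m creep '-2.04 -4.27 0 0.125 -1;0 0 5 0.125 -1;0 0 5 0 -1;0 0 3 0 -1;0 0 3.3 0 -1' 40; python3 -m creep '0 0 0 0 -1;0 0 0 0 0.6;0 0 0 0 0.6'
```

```text
time: 2.65
ee_pos: [0.6644, -0.1026, 0.0666]
ee_rot: [-0.024, -3.14, -0.001]
force: [0.7, 0.0, 0.4]
opening: 0.997
grasp_force: 0.0
time: 3.02
ee_pos: [0.6664, -0.1031, 0.0704]
ee_rot: [0.021, 3.138, -0.001]
force: [0.3, -0.2, 0.2]
opening: 0.603
grasp_force: 0.0
```

```bash
python3 -m creep '0 0 0 0 0.9;0 0 0 0 0.9;0 0 0 0 1;0 0 0 0 1'
```

```text
time: 3.52
ee_pos: [0.6655, -0.1034, 0.0693]
ee_rot: [0.021, 3.14, -0.002]
force: [-1.4, -1.5, 6.6]
opening: 0.142
grasp_force: 44.2
```

```bash
python3 -m creep '0 0 0 0.15 1;0 0 0 0.15 1;0 0 0 0.15 1;0 0 0 0.15 1;0 0 0 0.15 1'; python3 -m creep '0 0 0 0.15 1;0 0 0 0.15 1;0 0 0 0.1 1;0 0 0 0.08 1;0 0 0 0 1';python3 -c "
from cell import ctrl
s=ctrl.get_state();print(s['ft_torque'],s['q'])"
```

```text
time: 4.15
ee_pos: [0.6659, -0.1026, 0.0693]
ee_rot: [1.175, 2.912, 0.002]
force: [-0.2, -0.7, 4.8]
opening: 0.14
grasp_force: 44.1
time: 4.78
ee_pos: [0.6664, -0.1023, 0.0693]
ee_rot: [1.826, 2.554, 0.004]
force: [2.2, 1.7, 5.7]
opening: 0.145
grasp_force: 44.1
[ 0.21679788 -0.39654672 -0.06735673] [-0.24711678  0.65644916  0.11334248  1.02474411  0.00160842  0.99420682]
```

```bash
python3 -m creep '0 0 0 0.05 1;0 0 0 0 1';python3 -c "
from cell import ctrl
s=ctrl.get_state();print(s['ft_torque'],s['q'][5])"
```

```text
time: 5.03
ee_pos: [0.6664, -0.1023, 0.0693]
ee_rot: [1.885, 2.51, 0.003]
force: [1.1, 0.6, 6.6]
opening: 0.143
grasp_force: 49.0
[ 0.10864399 -0.30017854  1.00475904] 1.0411728074197057
```

```bash
python3 -m creep '0 0 0 -0.03 1;0 0 0 0 0.3;0 0 0 0 0;0 0 0 0 0;0 0 -3 0 0'; python3 -m creep '0 0 -6 0 0;0 0 -6 0 0;0 0 0 0 0'
python3 - <<'E'
from h import *
im=grab('top')
c=im['image'][135:335,380:540,::-1]
c=np.clip(cv2.resize(c,None,fx=3,fy=3,interpolation=cv2.INTER_CUBIC).astype(float)*1.8,0,255).astype(np.uint8)
cv2.imwrite('pics/top1c.png',c)
im=grab('wrist'); cv2.imwrite('pics/w2.png',im['image'][:,:,::-1])
E
```

```text
time: 5.65
ee_pos: [0.6621, -0.1022, 0.0952]
ee_rot: [-1.851, -2.53, 0.004]
force: [-0.1, 0.2, -0.5]
opening: 0.496
grasp_force: 0.0
time: 6.02
ee_pos: [0.6681, -0.1037, 0.2249]
ee_rot: [1.848, 2.527, 0.007]
force: [0.9, -0.2, -0.6]
opening: 0.5
grasp_force: 0.0
```

View pics/w2.png

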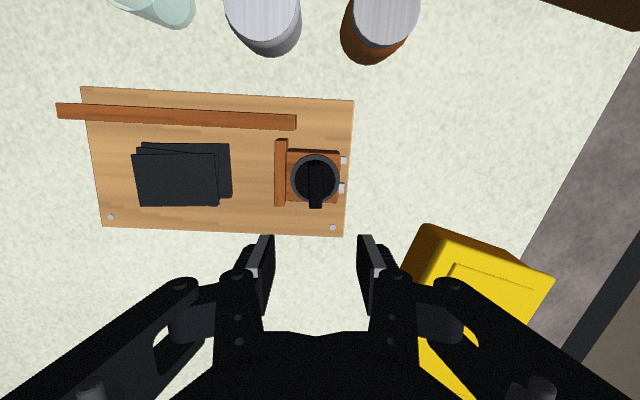

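The bar now lies across the tray, with its end at (316,207), so the knob is fully home. The stop edge is at about (276,140–205). The plates lie at (132–232, 142–206), clear of the fence and the stop.

```bash
python3 - <<'E'
from h import *
im=load('wrist'); t=np.load('tray.npz'); o,R=t['o'],t['R']
tr=lambda u,v,z:(R.T@(p2w(im,u,v,z)[:2]-o)*1000).round(1)
print('stop',tr(275,140,.047),tr(274,205,.047)); print('tray',[tr(*c,.012) for c in[(354,100),(343,237),(102,227)]])
print('fence inner',tr(296,130,.048))
print('top plate',[tr(*c,.042) for c in[(132,153),(214,152),(219,206),(137,206)]])
print('others',tr(229,144,.025),tr(232,197,.025))
E
python3 -m creep '0 0 0 0.05 1;-2.5 -5.1 0 0 1;-2.5 -5.1 0 0 1;-2.5 -5.1 0 0 1;0 0 5 0 1' && python3 -m creep '0 0 6 0 1;0 0 4 0 1;0 0 0 0 1'
```

```text
stop [90.  39.1] [ 90.  -33.2]
tray [array([174.6,  85.1]), array([175.3, -83.7]), array([-132.8,  -85.3])]
fence inner [111.9  50.7]
top plate [array([-65.3,  16.6]), array([23.5, 22.3]), array([ 26.5, -39.3]), array([-66.9, -44. ])]
others [35.2 29.7] [ 37.  -32.9]
time: 6.75
ee_pos: [0.535, -0.2176, 0.1695]
ee_rot: [1.921, 2.48, -0.0]
force: [0.7, 0.2, 0.1]
opening: 0.003
grasp_force: 0.0
time: 7.12
ee_pos: [0.5309, -0.2117, 0.0629]
ee_rot: [-1.91, -2.479, 0.003]
force: [0.5, 1.3, 0.4]
opening: 0.002
grasp_force: 0.0
```

```bash
cat > st.py <<'E'
from h import *
t=np.load('tray.npz'); o,R=t['o'],t['R']; s=ctrl.get_state()
p=(R.T@(s['ee_pos'][:2]-o))*1000; F=R.T@s['force'][:2]; r=s['ee_rot']
print('t%.2f tray x%.1f y%.1f z%.1f  Fx%.1f Fy%.1f Fz%.1f tiltyaw%.3f'%(s['time'],*p,s['ee_pos'][2]*1000,*F,s['force'][2],(2*np.arctan2(r[1],r[0]))%np.pi-.256-np.pi/2))
E
python3 -m creep '0 0 0 0 1;0 0 0 0 1' >/dev/null; python3 st.py;  python3 -m creep '0 0 3 0 1;0 0 0 0 1' >/dev/null; python3 st.py
```

```text
t7.38 tray x-19.3 y-74.8 z70.3  Fx-0.7 Fy0.2 Fz-0.1 tiltyaw0.002
t7.62 tray x-21.3 y-73.0 z38.0  Fx-1.4 Fy-0.6 Fz-0.4 tiltyaw0.002
```

```bash
python3 -m creep '0 0 1.5 0 1;0 0 0.9 0 1;0 0 0 0 1;0 0 0 0 1;0 0 0 0 1' >/dev/null; python3 st.py;  python3 -m creep '0 0 0 0 1;0 0 0 0 1' >/dev/null; python3 st.py; python3 -m creep '0.5 0 0 0 1;0.5 0 0 0 1;0.3 0 0 0 1;0.2 0 0 0 1;0 0 0 0 1' >/dev/null; python3 st.py
```

```text
t8.25 tray x-20.4 y-73.9 z14.7  Fx0.5 Fy-0.5 Fz-0.2 tiltyaw0.002
t8.50 tray x-20.6 y-73.7 z14.4  Fx-0.4 Fy0.2 Fz-0.5 tiltyaw0.002
t9.12 tray x-20.7 y-58.5 z14.3  Fx0.1 Fy0.2 Fz0.8 tiltyaw0.002
```

```bash
python3 -m creep '0.3 0 0 0 1;0.3 0 0 0 1;0.3 0 0 0 1;0.3 0 0 0 1;0.3 0 0 0 1' >/dev/null; python3 st.py;  python3 -m creep '0.3 0 0 0 1;0.3 0 0 0 1;0.3 0 0 0 1;0.2 0 0 0 1;0.2 0 0 0 1' >/dev/null; python3 st.py
python3 - <<'E'
from h import *
im=grab('top')
c=im['image'][135:335,380:540,::-1]
c=np.clip(cv2.resize(c,None,fx=3,fy=3,interpolation=cv2.INTER_CUBIC).astype(float)*1.8,0,255).astype(np.uint8)
s=grab('scene')['image'][230:390,90:330,::-1]
s=np.clip(cv2.resize(s,None,fx=3,fy=3,interpolation=cv2.INTER_CUBIC).astype(float)*1.8,0,255).astype(np.uint8)
cv2.imwrite('pics/s2.png',s)
E
```

```text
t9.75 tray x-20.7 y-43.5 z14.3  Fx0.1 Fy-1.0 Fz-0.1 tiltyaw0.002
t10.38 tray x-20.6 y-30.7 z14.4  Fx0.6 Fy-1.6 Fz-1.4 tiltyaw0.002
```

View pics/s2.png

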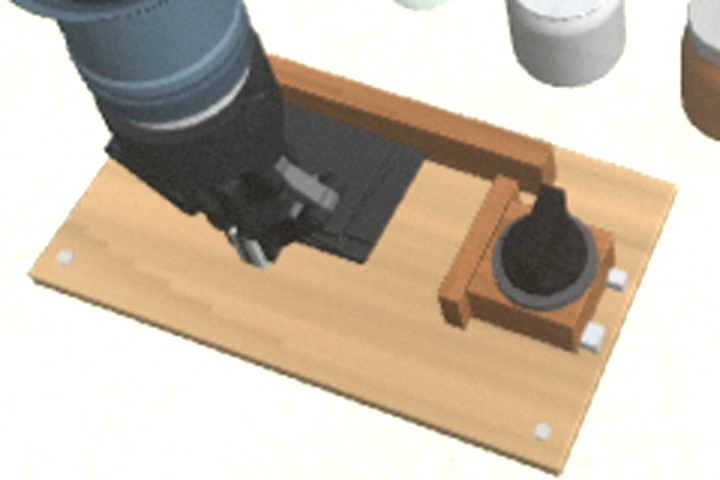

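The plates are now close to the fence and the stop is unmoved. I'll close the rest slowly, watching the force.

```bash
for i in 1; do python3 -m creep '0.1 0 0 0 1;0.1 0 0 0 1;0.1 0 0 0 1' >/dev/null; python3 st.py; done; python3 -m creep '0.1 0 0 0 1;0.1 0 0 0 1' >/dev/null; python3 st.py; python3 -m creep '0.1 0 0 0 1;0 0 0 0 1' >/dev/null; python3 st.py
```

```text
t10.85 tray x-20.7 y-27.8 z14.3  Fx1.2 Fy-1.6 Fz0.3 tiltyaw0.002
t11.10 tray x-20.1 y-26.4 z14.6  Fx0.4 Fy-4.5 Fz-1.1 tiltyaw0.002
t11.35 tray x-20.6 y-24.8 z14.4  Fx2.1 Fy-2.9 Fz0.4 tiltyaw0.002
```

```bash
python3 -m creep '0.05 0 0 0 1;0 0 0 0 1' >/dev/null; python3 st.py; python3 -m creep '0.05 0 0 0 1;0 0 0 0 1' >/dev/null; python3 st.py; python3 -m creep '0.05 0 0 0 1;0 0 0 0 1' >/dev/null; python3 st.py
```

```text
t11.60 tray x-20.6 y-24.5 z14.4  Fx1.4 Fy-4.5 Fz-0.7 tiltyaw0.002
t11.85 tray x-20.4 y-24.1 z14.5  Fx2.6 Fy-4.7 Fz-0.4 tiltyaw0.002
t12.10 tray x-20.0 y-23.8 z14.6  Fx3.1 Fy-4.8 Fz-1.5 tiltyaw0.002
```

```bash
python3 -m creep '-1 0 0 0 1;-2 0 0 0 1;0 0 -4 0 1;0 0 -3 0 1;0 -3.7 0 0 1' >/dev/null;python3 -m creep '3.7 -3.8 0 0 1;3.7 0 0 0 1;0 0 0 0 1' >/dev/null; python3 st.py
python3 - <<'E'
from h import *
im=grab('wrist','w3.png')
E
```

```text
t13.10 tray x-97.7 y22.7 z83.8  Fx-0.2 Fy-0.1 Fz-0.4 tiltyaw0.003
```

View pics/w3.png

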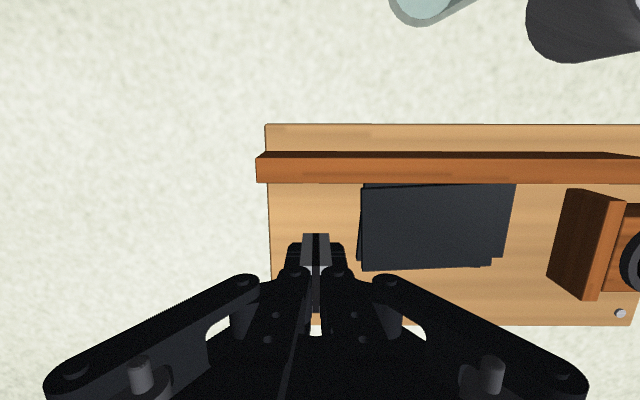

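The plates lie along the fence at (358–515, 185–270), slightly fanned. The fingers are behind the stack and clear of it. Next I'll descend and push towards the stop.

```bash
python3 -m creep '-0.2 0 3 0 1;0 0 3 0 1;0 0 0.9 0 1;0 0 0 0 1;0 0 0 0 1' >/dev/null; python3 st.py; python3 -m creep '0 0.3 0 0 1;0 0.4 0 0 1;0 0.4 0 0 1;0 0.4 0 0 1;0 0.4 0 0 1' >/dev/null; python3 st.py;python3 -m creep '0 0.4 0 0 1;0 0.4 0 0 1;0 0.4 0 0 1;0 0.4 0 0 1;0 0.4 0 0 1' >/dev/null; python3 st.py
```

```text
t13.78 tray x-95.0 y17.7 z16.2  Fx0.2 Fy0.4 Fz-0.1 tiltyaw0.002
t14.40 tray x-76.8 y18.8 z15.3  Fx-0.8 Fy0.2 Fz0.6 tiltyaw0.002
t15.03 tray x-56.7 y18.9 z15.2  Fx-0.4 Fy-0.3 Fz-0.1 tiltyaw0.002
```

```bash
python3 -m creep '0 0.4 0 0 1;0 0.4 0 0 1;0 0.4 0 0 1;0 0.4 0 0 1;0 0.4 0 0 1' >/dev/null; python3 st.py;python3 -m creep '0 0.3 0 0 1;0 0.3 0 0 1;0 0.2 0 0 1;0 0 0 0 1' >/dev/null; python3 st.py;python3 -c "
from h import *
im=grab('wrist','w4.png')"
```

```text
t15.65 tray x-36.6 y18.8 z15.3  Fx-1.5 Fy-0.1 Fz0.7 tiltyaw0.002
t16.15 tray x-28.5 y18.8 z15.4  Fx-0.5 Fy-0.6 Fz0.4 tiltyaw0.002
```

View pics/w4.png

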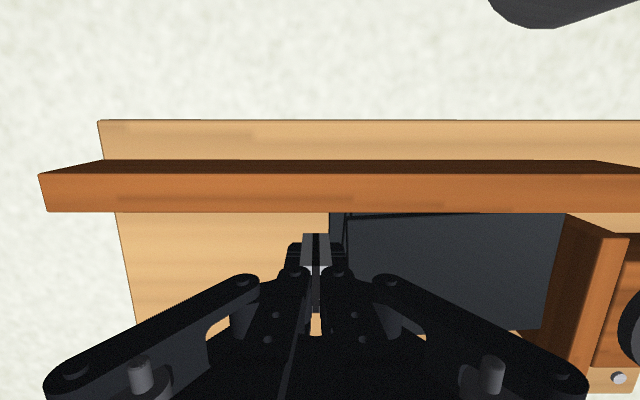

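The stack is almost at the stop, with a gap of about 1 cm at (545,330), and some plates are staggered at the rear. I'll keep going slowly.

```bash
python3 -m creep '0 0.2 0 0 1;0 0.2 0 0 1;0 0.2 0 0 1;0 0 0 0 1' >/dev/null; python3 st.py;python3 -m creep '0 0.1 0 0 1;0 0.1 0 0 1;0 0 0 0 1' >/dev/null; python3 st.py;python3 -m creep '0 0.1 0 0 1;0 0.1 0 0 1;0 0 0 0 1' >/dev/null; python3 st.py
```

```text
t16.70 tray x-24.6 y18.9 z15.2  Fx-4.3 Fy-0.3 Fz3.0 tiltyaw0.001
t17.07 tray x-20.3 y18.9 z15.2  Fx-2.0 Fy-0.8 Fz-0.9 tiltyaw0.002
t17.45 tray x-18.5 y18.9 z15.2  Fx-2.1 Fy0.4 Fz-0.6 tiltyaw0.002
```

```bash
for i in 1; do python3 -m creep '0 0.05 0 0 1;0 0.05 0 0 1;0 0 0 0 1' >/dev/null; python3 st.py; done;python3 -m creep '0 0.05 0 0 1;0 0 0 0 1' >/dev/null; python3 st.py;python3 -m creep '0 0.05 0 0 1;0 0 0 0 1' >/dev/null; python3 st.py
```

```text
t17.82 tray x-17.6 y18.9 z15.3  Fx-0.6 Fy-0.3 Fz-0.6 tiltyaw0.002
t18.07 tray x-17.5 y18.9 z15.3  Fx-2.4 Fy0.2 Fz0.3 tiltyaw0.002
t18.32 tray x-17.3 y18.9 z15.3  Fx-3.4 Fy-0.1 Fz1.8 tiltyaw0.002
```

```bash
python3 -m creep '0 0.05 0 0 1;0 0 0 0 1' >/dev/null; python3 st.py;python3 -m creep '0 0.05 0 0 1;0 0 0 0 1' >/dev/null; python3 st.py; python3 -m creep '0 -1 0 0 1;0 -2 0 0 1;0 0 -4 0 1;0 0 -4 0 1;0 0 0 0 1' >/dev/null
python3 - <<'E'
from h import *
im=grab('wrist','w5.png')
for n in('scene','top'):grab(n)
E
python3 st.py
```

```text
t18.57 tray x-17.2 y18.9 z15.2  Fx-3.7 Fy-0.2 Fz3.1 tiltyaw0.002
t18.82 tray x-17.1 y18.9 z15.2  Fx-6.3 Fy-0.8 Fz3.8 tiltyaw0.002
t19.60 tray x-46.0 y19.0 z94.7  Fx-0.3 Fy0.2 Fz-0.6 tiltyaw0.002
```

```bash
python3 -m creep '-3.6 4.4 0 0 1;-3.6 4.4 0 0 1;0 0 4 0 1;0 0 3.9 0 1;0 0 0 0 1' >/dev/null;  python3 -m creep '0 0 0 0 1;0 0 0 0 1' >/dev/null;python3 st.py; python3 -m creep '0.4 0 0 0 1;0.4 0 0 0 1;0.4 0 0 0 1;0.4 0 0 0 1;0.2 0 0 0 1' >/dev/null; python3 st.py;  python3 -m creep '0.2 0 0 0 1;0.2 0 0 0 1;0.1 0 0 0 1;0.1 0 0 0 1;0 0 0 0 1' >/dev/null; python3 st.py
```

```text
t20.48 tray x41.6 y-52.4 z15.6  Fx1.5 Fy-0.1 Fz0.3 tiltyaw0.002
t21.10 tray x42.2 y-34.6 z16.3  Fx0.9 Fy0.6 Fz-0.6 tiltyaw0.002
t21.73 tray x42.2 y-29.0 z16.3  Fx-0.1 Fy-0.4 Fz-0.3 tiltyaw0.002
```

```bash
python3 -m creep '0.1 0 0.1 0 1;0.1 0 0 0 1;0.1 0 0 0 1;0 0 0 0 1' >/dev/null; python3 st.py;  python3 -m creep '0.1 0 0 0 1;0.05 0 0 0 1;0 0 0 0 1' >/dev/null; python3 st.py;  python3 -m creep '0.05 0 0 0 1;0.05 0 0 0 1;0 0 0 0 1' >/dev/null; python3 st.py
```

```text
t22.23 tray x42.2 y-25.9 z15.3  Fx0.9 Fy0.1 Fz-0.1 tiltyaw0.002
t22.60 tray x42.2 y-24.4 z15.3  Fx0.8 Fy-0.3 Fz0.1 tiltyaw0.002
t22.98 tray x42.3 y-23.8 z15.3  Fx-0.6 Fy-1.6 Fz-0.2 tiltyaw0.002
```

```bash
python3 -m creep '0.05 0 0 0 1;0.05 0 0 0 1;0 0 0 0 1' >/dev/null; python3 st.py;  python3 -m creep '0.05 0 0 0 1;0 0 0 0 1;0 0 0 0 1' >/dev/null; python3 st.py;  python3 -m creep '0.05 0 0 0 1;0 0 0 0 1;0 0 0 0 1' >/dev/null; python3 st.py
```

```text
t23.35 tray x42.5 y-23.1 z15.5  Fx-0.1 Fy-2.0 Fz-0.3 tiltyaw0.002
t23.73 tray x42.7 y-22.5 z15.6  Fx0.8 Fy-4.8 Fz-0.4 tiltyaw0.002
t24.10 tray x42.8 y-22.0 z15.6  Fx1.4 Fy-5.0 Fz0.3 tiltyaw0.002
```

```bash
python3 -m creep '0.05 0 0 0 1;0 0 0 0 1;0 0 0 0 1' >/dev/null; python3 st.py;  python3 -m creep '0.05 0 0 0 1;0 0 0 0 1;0 0 0 0 1' >/dev/null; python3 st.py;  python3 -m creep '0 0 0 0 1;0 0 0 0 1;0 0 0 0 1' >/dev/null; python3 st.py
```

```text
t24.48 tray x42.8 y-21.6 z15.6  Fx2.1 Fy-4.6 Fz-0.6 tiltyaw0.002
t24.85 tray x43.0 y-21.2 z15.7  Fx3.3 Fy-5.8 Fz-1.1 tiltyaw0.002
t25.23 tray x43.0 y-21.3 z15.7  Fx2.4 Fy-5.0 Fz-1.4 tiltyaw0.002
```

```bash
python3 -m creep '0.05 0 0 0 1;0 0 0 0 1;0 0 0 0 1' >/dev/null; python3 st.py;  python3 -m creep '0.05 0 0 0 1;0 0 0 0 1;0 0 0 0 1' >/dev/null; python3 st.py
```

```text
t25.60 tray x43.0 y-21.0 z15.8  Fx2.7 Fy-5.5 Fz-0.3 tiltyaw0.002
t25.98 tray x43.0 y-20.8 z15.9  Fx2.2 Fy-6.6 Fz-1.3 tiltyaw0.002
```

```bash
python3 -m creep '-1 0 0 0 1;-3 0 0 0 1;0 0 -5 0 1;0 0 -5 0 1;-5 -3 0 0 1' >/dev/null; python3 -m creep '-5 -4 -5 0 1;0 0 0 0 1;0 0 0 0 1' >/dev/null; python3 st.py
python3 - <<'E'
from h import *
for n in('wrist','top','scene'): grab(n)
g=lambda n,a,b,c,d,k:np.clip(cv2.resize(load(n)['image'][a:b,c:d,::-1],None,fx=k,fy=k,interpolation=cv2.INTER_CUBIC).astype(float)*1.8,0,255).astype(np.uint8)
w=g('wrist',0,400,0,640,.62); t=g('top',150,270,400,530,3.2); s=g('scene',230,350,130,310,3)
W=np.zeros((600,800,3),np.uint8)
W[:248,:396]=w[:248,:396]; W[:384,400:800]=t[:384,:400]; W[250:600,:396]=s[:350,60:456]
cv2.imwrite('pics/m6.png',W)
E
```

```text
t26.98 tray x-18.8 y-147.0 z152.9  Fx0.1 Fy0.5 Fz-0.2 tiltyaw0.002
```

View pics/m6.png

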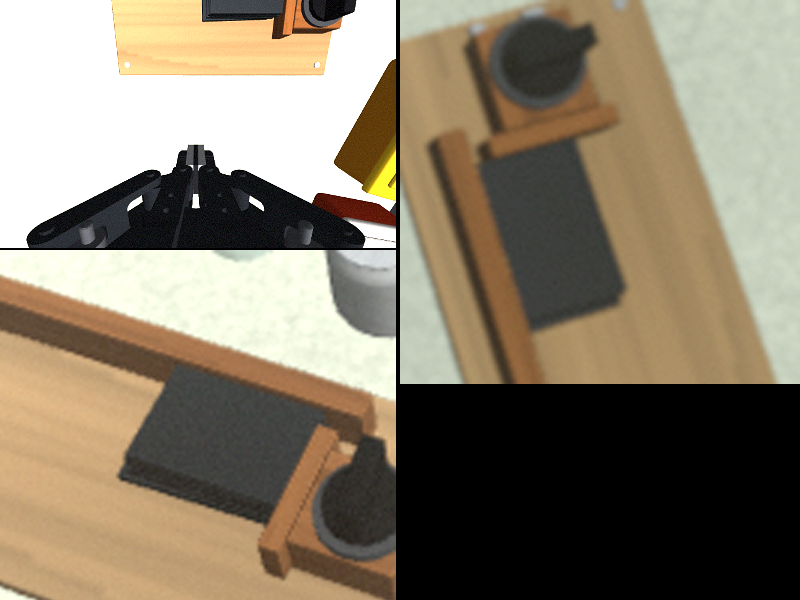

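The montage shows the stack lying against the fence and the stop, with the knob still turned home. In the scene part, the lower plates jut slightly at the rear, near (125,475). I'll tap again in x and then y with the fingers lower.

```bash
python3 -m creep '5.6 -0.8 0 0 1;5.6 -0.8 0 0 1;5.5 -0.7 0 0 1;0 0 5 0 1;0 0 5 0 1' >/dev/null; python3 -m creep '0 0 3.5 0 1;0 0 0 0 1;0 0 0 0 1' >/dev/null; python3 st.py; python3 -m creep '0 0.5 0.3 0 1;0 0.5 0 0 1;0 0.5 0 0 1;0 0.2 0 0 1;0 0 0 0 1' >/dev/null; python3 st.py
```

```text
t28.12 tray x-41.0 y19.1 z19.6  Fx-0.0 Fy-0.2 Fz-0.0 tiltyaw0.003
t28.75 tray x-24.5 y18.9 z15.8  Fx-0.1 Fy0.4 Fz0.5 tiltyaw0.002
```

```bash
python3 -m creep '0 0.2 0.15 0 1;0 0.1 0 0 1;0 0 0 0 1' >/dev/null; python3 st.py; python3 -m creep '0 0.1 0 0 1;0 0.1 0 0 1;0 0 0 0 1' >/dev/null; python3 st.py; python3 -m creep '0 0.1 0 0 1;0 0.05 0 0 1;0 0 0 0 1' >/dev/null; python3 st.py
```

```text
t29.12 tray x-21.7 y18.9 z14.2  Fx0.2 Fy-0.1 Fz0.5 tiltyaw0.002
t29.50 tray x-19.5 y18.8 z14.3  Fx-0.7 Fy-0.4 Fz0.3 tiltyaw0.002
t29.88 tray x-18.2 y18.9 z14.2  Fx-0.1 Fy-0.3 Fz0.5 tiltyaw0.002
```

```bash
python3 -m creep '0 0.05 0 0 1;0 0.05 0 0 1;0 0 0 0 1' >/dev/null; python3 st.py; python3 -m creep '0 0.05 0 0 1;0 0 0 0 1;0 0 0 0 1' >/dev/null; python3 st.py; python3 -m creep '0 0.05 0 0 1;0 0 0 0 1;0 0 0 0 1' >/dev/null; python3 st.py
```

```text
t30.25 tray x-17.7 y19.0 z14.2  Fx-2.2 Fy-1.0 Fz1.0 tiltyaw0.002
t30.62 tray x-17.0 y18.9 z14.2  Fx-3.4 Fy-0.0 Fz1.4 tiltyaw0.002
t31.00 tray x-15.7 y18.9 z14.2  Fx-1.6 Fy-0.5 Fz-0.9 tiltyaw0.002
```

```bash
python3 -m creep '0 0.05 0 0 1;0 0 0 0 1;0 0 0 0 1' >/dev/null; python3 st.py; python3 -m creep '0 0.05 0 0 1;0 0 0 0 1;0 0 0 0 1' >/dev/null; python3 st.py; python3 -m creep '0 0.05 0 0 1;0 0 0 0 1;0 0 0 0 1' >/dev/null; python3 st.py
```

```text
t31.38 tray x-15.7 y18.9 z14.2  Fx-1.7 Fy-0.1 Fz0.1 tiltyaw0.002
t31.75 tray x-15.6 y19.0 z14.2  Fx-4.4 Fy-0.3 Fz1.2 tiltyaw0.002
t32.12 tray x-15.1 y19.0 z14.2  Fx-4.9 Fy-0.3 Fz1.7 tiltyaw0.002
```

```bash
python3 -m creep '0 0.05 0 0 1;0 0 0 0 1;0 0 0 0 1' >/dev/null; python3 st.py; python3 -m creep '0 0.05 0 0 1;0 0 0 0 1;0 0 0 0 1' >/dev/null; python3 st.py
```

```text
t32.50 tray x-15.1 y19.0 z14.1  Fx-6.3 Fy-1.5 Fz3.6 tiltyaw0.002
t32.88 tray x-15.0 y19.0 z14.2  Fx-7.9 Fy-0.4 Fz4.2 tiltyaw0.002
```

```bash
python3 -m creep '0 -1 0 0 1;0 -2 0 0 1;0 0 -4 0 1;0 0 -4 0 1;-3.6 4.3 0 0 1' >/dev/null; python3 -m creep '-3.6 4.3 0 0 1;0 0 0 0 1;0 0 0 0 1;0 0 0 0 1' >/dev/null; python3 st.py
python3 - <<'E'
from h import *
im=grab('wrist'); t=np.load('tray.npz'); o,R=t['o'],t['R']
# project plate -y edges (tray y=-10) at several x,z expected; check brightness profile along tray y at x=20,40,60
P=np.linalg.inv(im['pose'])
def pj(x,y,z):
    w=np.append(o+R@np.array([x,y]),z); c=P@np.append(w,1)
    return im['cx']-im['fx']*c[0]/c[2], im['cy']+im['fy']*c[1]/c[2]
print(pj(.04,-.010,.012),pj(.04,-.010,.042),pj(.04,.05,.042),pj(0,0,.042))
v,u=np.mgrid[0:400,0:640]; d=im['depth']
C=np.stack([(u-im['cx'])/im['fx']*d,-(v-im['cy'])/im['fy']*d,-d,np.ones_like(d)],-1)@im['pose'].T
T=np.dstack([(C[...,:2]-o)@R,C[...,2]]) *1000
np.save('/tmp/T.npy',T)
g=im['image'].mean(-1)
m=(d>0)&(T[...,0]>-40)&(T[...,0]<84)&(T[...,1]>-40)&(T[...,1]<49)&(g<70)
for a,b in[(10,17),(17,23),(23,29),(29,35),(35,40),(40,48)]:
    k=m&(T[...,2]>a)&(T[...,2]<b)
    if k.sum()>20:
        q=T[k]; print(a,b,k.sum(),'x',np.percentile(q[:,0],[2,10,98]).round(1),'y',np.percentile(q[:,1],[2,10,50,98]).round(1))
E
```

```text
t34.00 tray x41.7 y-52.0 z94.3  Fx-0.8 Fy0.3 Fz-0.6 tiltyaw0.002
(np.float64(313.06326308255035), np.float64(149.9648123207675)) (np.float64(312.7436633965938), np.float64(155.4964459261645)) (np.float64(312.78919427167506), np.float64(56.341190085160434)) (np.float64(251.33927449143698), np.float64(139.97216122089577))
10 17 54 x [-8.5 -8.  -6.4] y [-4.4 -2.3 25.4 46.1]
17 23 149 x [-8.2 -7.9 -5.9] y [-9.5 -0.2 27.1 46. ]
35 40 204 x [-0.2  5.3 80.5] y [-7.2 -2.5 23.1 47.8]
40 48 12639 x [ 0.8  7.6 82.4] y [-8.2 -3.  21.8 48. ]
```

Run:
```python
from h import *
im=load('wrist');T=np.load('/tmp/T.npy'); g=im['image'].mean(-1)
rows=[]
for y in (0,10,20,30,40):
    for_ = (abs(T[...,1]-y)<1.2)&(T[...,0]>-14)&(T[...,0]<8)&(T[...,2]>0)
    q=np.c_[T[for_],g[for_]]; q=q[q[:,0].argsort()]
    print(y,[tuple(r) for r in q[:,[0,2,3]].round(0).astype(int)[::2]])
for x in (15,40,65):
    k=(abs(T[...,0]-x)<.6)&(T[...,1]>-22)&(T[...,1]<0)&(T[...,2]>0)
    q=np.c_[T[k],g[k]]; q=q[q[:,1].argsort()]
    print('x',x,[tuple(r) for r in q[:,[1,2,3]].round(0).astype(int)[::1]])
k=(abs(T[...,1]-0)<1.2)&(T[...,0]>74)&(T[...,0]<96); q=np.c_[T[k],im['image'][k]]; q=q[q[:,0].argsort()]
print([tuple(r) for r in q[:,[0,2,3,5]].round(0).astype(int)[::2]])
```

```text
0 [(np.int64(-14), np.int64(12), np.int64(171)), (np.int64(-14), np.int64(11), np.int64(168)), (np.int64(-13), np.int64(12), np.int64(172)), (np.int64(-12), np.int64(12), np.int64(170)), (np.int64(-12), np.int64(10), np.int64(171)), (np.int64(-12), np.int64(11), np.int64(170)), (np.int64(-11), np.int64(11), np.int64(170)), (np.int64(-10), np.int64(11), np.int64(174)), (np.int64(-10), np.int64(12), np.int64(171)), (np.int64(-10), np.int64(11), np.int64(173)), (np.int64(-9), np.int64(12), np.int64(168)), (np.int64(-9), np.int64(12), np.int64(122)), (np.int64(-7), np.int64(15), np.int64(39)), (np.int64(-7), np.int64(18), np.int64(35)), (np.int64(-6), np.int64(19), np.int64(33)), (np.int64(0), np.int64(41), np.int64(51)), (np.int64(0), np.int64(40), np.int64(58)), (np.int64(0), np.int64(40), np.int64(54)), (np.int64(1), np.int64(40), np.int64(56)), (np.int64(1), np.int64(41), np.int64(55)), (np.int64(1), np.int64(41), np.int64(52)), (np.int64(2), np.int64(41), np.int64(57)), (np.int64(2), np.int64(41), np.int64(55)), (np.int64(2), np.int64(42), np.int64(51)), (np.int64(3), np.int64(41), 
[... 17492 characters left out ...]
64(91), np.int64(46), np.int64(180), np.int64(63)), (np.int64(91), np.int64(46), np.int64(181), np.int64(61)), (np.int64(92), np.int64(46), np.int64(183), np.int64(63)), (np.int64(92), np.int64(47), np.int64(185), np.int64(64)), (np.int64(93), np.int64(46), np.int64(187), np.int64(65)), (np.int64(93), np.int64(46), np.int64(187), np.int64(63)), (np.int64(94), np.int64(46), np.int64(187), np.int64(66)), (np.int64(94), np.int64(46), np.int64(186), np.int64(64)), (np.int64(94), np.int64(46), np.int64(187), np.int64(66)), (np.int64(95), np.int64(47), np.int64(187), np.int64(61)), (np.int64(95), np.int64(46), np.int64(190), np.int64(67)), (np.int64(96), np.int64(47), np.int64(184), np.int64(62))]
```

Run:
```python
from h import *
from scipy.spatial.transform import Rotation as Ro
im=load('wrist'); s=ctrl.get_state(); Rt=Ro.from_rotvec(s['ee_rot']).as_matrix()
v,u=np.mgrid[0:400,0:640]; d=im['depth']
C=(np.stack([(u-im['cx'])/im['fx']*d,-(v-im['cy'])/im['fy']*d,-d,np.ones_like(d)],-1)@im['pose'].T)[...,:3]
Q=((C-s['ee_pos'])@Rt*1000)[d>0]
Q=Q[(Q[:,2]<4)&(abs(Q[:,0])<60)]
for a in range(0,90,6):
    k=(abs(Q[:,1])>=a)&(abs(Q[:,1])<a+6)
    if k.sum(): q=Q[k]; print(a,k.sum(),'zmax %.0f'%np.percentile(q[:,2],99),'x',np.percentile(q[:,0],[2,98]).round(0))
print(s['q'].round(2))
```

```text
0 6802 zmax -7 x [-8. 17.]
6 7332 zmax -9 x [ 6. 20.]
12 5749 zmax -18 x [ 7. 20.]
18 2628 zmax -43 x [ 0. 20.]
24 3979 zmax -46 x [-8. 13.]
30 4614 zmax -49 x [-9. 12.]
36 7416 zmax -56 x [-8. 12.]
42 4687 zmax -63 x [ 4. 12.]
48 4629 zmax -71 x [ 5. 13.]
54 2446 zmax -77 x [10. 14.]
60 262 zmax -83 x [10. 12.]
[-0.39  0.53 -0.04  1.    0.    0.92]
```

Run:
```python
from h import *
from scipy.spatial.transform import Rotation as Ro
im=load('wrist'); s=ctrl.get_state(); Rt=Ro.from_rotvec(s['ee_rot']).as_matrix()
v,u=np.mgrid[0:400,0:640]; d=im['depth']
C=(np.stack([(u-im['cx'])/im['fx']*d,-(v-im['cy'])/im['fy']*d,-d,np.ones_like(d)],-1)@im['pose'].T)[...,:3]
Q=((C-s['ee_pos'])@Rt*1000)[d>0]
Q=Q[(Q[:,2]<4)&(abs(Q[:,0])<60)&(abs(Q[:,1])<30)]
for a in range(-60,4,4):
    q=Q[(Q[:,2]>=a)&(Q[:,2]<a+4)]
    if len(q)>5: print(a,len(q),'xmax %.1f'%np.percentile(q[:,0],98),'|y|max %.1f'%np.percentile(abs(q[:,1]),98))
T=np.load('/tmp/T.npy'); g=im['image'].mean(-1)
# -y side of stack: dark pixels with z<38 (side wall): y vs z
k=(g<75)&(T[...,0]>5)&(T[...,0]<80)&(T[...,1]>-25)&(T[...,1]<-3)&(T[...,2]<36)&(T[...,2]>8)
print(k.sum(),T[k][:,1:].round(1)[:12].tolist())
```

```text
-60 1528 xmax 12.2 |y|max 29.7
-56 2005 xmax 12.6 |y|max 29.7
-52 1137 xmax 13.4 |y|max 29.2
-48 1107 xmax 13.3 |y|max 28.7
-44 369 xmax 13.4 |y|max 20.9
-40 494 xmax 11.8 |y|max 10.9
-36 186 xmax 11.2 |y|max 6.4
-32 207 xmax 11.2 |y|max 13.4
-28 261 xmax 11.1 |y|max 13.3
-24 221 xmax 11.1 |y|max 13.4
-20 232 xmax 11.1 |y|max 13.5
-16 203 xmax 11.1 |y|max 13.3
-12 192 xmax 11.1 |y|max 13.2
-8 123 xmax 11.1 |y|max 11.6
-4 20 xmax 10.8 |y|max 6.3
0 []
```

```bash
python3 -m creep '3.5 -4.4 0 0 1;3.5 -4.4 0 0 1;0 0 0 0.175 1;0 0 0 0.175 1;0 0 0 0.175 1' >/dev/null; python3 -m creep '0 0 0 0.175 1;0 0 0 0.175 1;0 0 0 0.175 1;0 0 0 0.175 1;0 0 0 0.175 1'>/dev/null;  python3 -m creep '0 0 0 0.171 1;0 0 4 0 1;0 0 0 0 1;0 0 0 0 1'>/dev/null; python3 st.py
```

```text
t35.80 tray x-45.9 y17.1 z55.1  Fx0.1 Fy0.1 Fz-0.5 tiltyaw-1.569
```

```bash
python3 -m creep '0 0 3 0 1;0 0 1.1 0 1;0.5 0 0 0 1;0.6 0 0 0 1;0.6 0 0 0 1'>/dev/null; python3 -m creep '0.4 0 0 0 1;0 0 0 0 1;0 0 0 0 1'>/dev/null; python3 st.py; python3 -m creep '0.2 0 0 0 1;0.2 0 0 0 1;0.1 0 0 0 1;0 0 0 0 1'>/dev/null; python3 st.py
```

```text
t36.80 tray x-24.8 y17.0 z13.2  Fx0.1 Fy-0.0 Fz-0.9 tiltyaw-1.569
t37.30 tray x-19.6 y16.9 z13.2  Fx0.1 Fy-0.1 Fz0.6 tiltyaw-1.569
```

```bash
python3 -m creep '0.1 0 0 0 1;0.1 0 0 0 1;0.1 0 0 0 1;0 0 0 0 1'>/dev/null; python3 st.py; python3 -m creep '0.1 0 0 0 1;0.1 0 0 0 1;0 0 0 0 1'>/dev/null; python3 st.py; python3 -m creep '0.1 0 0 0 1;0.05 0 0 0 1;0 0 0 0 1'>/dev/null; python3 st.py
```

```text
t37.80 tray x-16.6 y17.0 z13.2  Fx-1.8 Fy0.6 Fz1.1 tiltyaw-1.569
t38.17 tray x-14.3 y16.9 z13.3  Fx-1.3 Fy0.5 Fz-0.5 tiltyaw-1.569
t38.55 tray x-13.0 y16.9 z13.3  Fx-1.3 Fy-0.7 Fz-0.1 tiltyaw-1.569
```

Sliding freely now at about 1.5 N. I'll continue to contact.

```bash
python3 -m creep '0.05 0 0 0 1;0.05 0 0 0 1;0 0 0 0 1'>/dev/null; python3 st.py; python3 -m creep '0.05 0 0 0 1;0 0 0 0 1;0 0 0 0 1'>/dev/null; python3 st.py; python3 -m creep '0.05 0 0 0 1;0 0 0 0 1;0 0 0 0 1'>/dev/null; python3 st.py
```

```text
t38.92 tray x-12.8 y17.0 z13.1  Fx-3.3 Fy-0.7 Fz1.8 tiltyaw-1.569
t39.30 tray x-12.7 y17.0 z13.1  Fx-5.4 Fy-0.2 Fz3.7 tiltyaw-1.569
t39.67 tray x-12.6 y17.0 z13.1  Fx-6.6 Fy-0.5 Fz3.4 tiltyaw-1.569
```

```bash
python3 -m creep '-1 0 0 0 1;-2 0 0 0 1;0 0 -4 0 1;0 0 -4.2 0 1;0 0 0 -0.175 1' >/dev/null; python3 -m creep '0 0 0 -0.175 1;0 0 0 -0.175 1;0 0 0 -0.175 1;0 0 0 -0.175 1;0 0 0 -0.175 1'>/dev/null;  python3 -m creep '0 0 0 -0.175 1;0 0 0 -0.175 1;0 0 0 -0.173 1;-3.5 4.2 0 0 1;-3.5 4.2 0 0 1'>/dev/null;python3 -m creep '0 0 0 0 1;0 0 0 0 1;0 0 0 0 1'>/dev/null; python3 st.py
cat > chk.py <<'E'
from h import *
im=grab('wrist'); t=np.load('tray.npz'); o,R=t['o'],t['R']
v,u=np.mgrid[0:400,0:640]; d=im['depth']
C=np.stack([(u-im['cx'])/im['fx']*d,-(v-im['cy'])/im['fy']*d,-d,np.ones_like(d)],-1)@im['pose'].T
T=np.dstack([(C[...,:2]-o)@R,C[...,2]])*1000; g=im['image'].mean(-1)
m=(d>0)&(T[...,0]>-40)&(T[...,0]<86)&(T[...,1]>-40)&(T[...,1]<48)&(g<70)
for a,b in[(10,16),(16,21),(21,27),(27,33),(33,39),(39,48)]:
    k=m&(T[...,2]>a)&(T[...,2]<b); q=T[k]
    print(a,b,k.sum(), '' if k.sum()<5 else ('x',np.percentile(q[:,0],[1,50]).round(1),'y',np.percentile(q[:,1],[1,99]).round(1)))
top=(d>0)&(T[...,2]>38)&(T[...,2]<45)&(g<70)&(T[...,1]<49)
for x in(10,40,75):
    k=top&(abs(T[...,0]-x)<2)&(T[...,1]>-30); print('x',x,'ymin',T[k][:,1].min().round(1))
for y in(0,20,40):
    k=top&(abs(T[...,1]-y)<2)&(T[...,0]>-30); print('y',y,'xmin',T[k][:,0].min().round(1))
E
python3 chk.py
```

```text
t41.92 tray x42.3 y-51.9 z95.4  Fx-0.2 Fy-0.2 Fz-0.5 tiltyaw0.004
10 16 0 
16 21 0 
21 27 0 
27 33 0 
33 39 3 
39 48 12765 ('x', array([-0.1, 42.5]), 'y', array([-9. , 47.5]))
x 10 ymin -9.5
x 40 ymin -9.3
x 75 ymin -9.2
y 0 xmin -1.0
y 20 xmin -1.0
y 40 xmin -1.0
```

No plate juts behind now. Next, the final y-tap.

```bash
python3 -m creep '0 0 4 -0.002 1;0 0 4.1 0 1;0.5 0 0 0 1;0.6 0 0 0 1;0.6 0 0 0 1' >/dev/null; python3 -m creep '0.4 0 0 0 1;0.2 0 0 0 1;0 0 0 0 1;0 0 0 0 1'>/dev/null; python3 st.py;python3 -m creep '0.2 0 0 0 1;0.1 0 0 0 1;0.1 0 0 0 1;0 0 0 0 1'>/dev/null; python3 st.py
```

```text
t43.10 tray x43.0 y-30.0 z14.2  Fx0.3 Fy0.4 Fz0.1 tiltyaw0.006
t43.60 tray x42.9 y-25.7 z14.2  Fx0.2 Fy-0.0 Fz1.3 tiltyaw0.006
```

```bash
python3 -m creep '0.1 0 0 0 1;0.1 0 0 0 1;0.1 0 0 0 1;0 0 0 0 1'>/dev/null; python3 st.py; python3 -m creep '0.1 0 0 0 1;0.05 0 0 0 1;0 0 0 0 1'>/dev/null; python3 st.py; python3 -m creep '0.05 0 0 0 1;0 0 0 0 1;0 0 0 0 1'>/dev/null; python3 st.py
```

```text
t44.10 tray x42.9 y-22.7 z14.2  Fx0.2 Fy0.1 Fz-0.3 tiltyaw0.006
t44.48 tray x43.0 y-21.6 z14.3  Fx-0.4 Fy-1.9 Fz0.6 tiltyaw0.006
t44.85 tray x42.8 y-21.3 z14.3  Fx-0.9 Fy-3.2 Fz-1.1 tiltyaw0.006
```

```bash
python3 -m creep '0.05 0 0 0 1;0 0 0 0 1;0 0 0 0 1'>/dev/null; python3 st.py; python3 -m creep '0.05 0 0 0 1;0 0 0 0 1;0 0 0 0 1'>/dev/null; python3 st.py; python3 -m creep '0.05 0 0 0 1;0 0 0 0 1;0 0 0 0 1'>/dev/null; python3 st.py
```

```text
t45.23 tray x42.6 y-20.9 z14.3  Fx-1.7 Fy-4.8 Fz0.9 tiltyaw0.006
t45.60 tray x42.5 y-20.8 z14.3  Fx-0.9 Fy-5.8 Fz-1.3 tiltyaw0.005
t45.98 tray x42.6 y-20.8 z14.4  Fx-2.3 Fy-6.5 Fz-0.9 tiltyaw0.005
```

```bash
python3 -m creep '-1 0 0 0 1;-3 0 0 0 1;-3 -3 -4 0 1;-4 -4 -2 0 1;0 -3 0 0 1' >/dev/null; python3 -m creep '0 0 0 0 1;0 0 0 0 1'>/dev/null; python3 st.py
cat > chk2.py <<'E'
from h import *
im=grab('wrist','c.png'); t=np.load('tray.npz'); o,R=t['o'],t['R']
v,u=np.mgrid[0:400,0:640]; d=im['depth']
C=np.stack([(u-im['cx'])/im['fx']*d,-(v-im['cy'])/im['fy']*d,-d,np.ones_like(d)],-1)@im['pose'].T
T=np.dstack([(C[...,:2]-o)@R,C[...,2]])*1000; g=im['image'].mean(-1)
m=(d>0)&(g<90)&(T[...,2]>13)&(T[...,2]<46)
for i in range(5):
    z=12+6*i; k=m&(T[...,2]>z+1)&(T[...,2]<z+5)
    out=[]
    for x in(10,40,75):
        q=T[k&(abs(T[...,0]-x)<5)&(T[...,1]>-35)&(T[...,1]<5)]; out.append((len(q),np.median(q[:,1]).round(1) if len(q) else None))
    for y in(0,20,40):
        q=T[k&(abs(T[...,1]-y)<5)&(T[...,0]>-30)&(T[...,0]<10)]; out.append((len(q),np.median(q[:,0]).round(1) if len(q) else None))
    print('plate',i+1,out)
k=(d>0)&(abs(T[...,2]-47)<1.5)&(T[...,0]>80)&(T[...,0]<100)&(T[...,1]<30)&(T[...,1]>-33)
print('stop top xmin',np.percentile(T[k][:,0],[1,5]) if k.sum() else None)
E
python3 chk2.py
```

```text
t46.85 tray x-55.8 y-129.4 z74.0  Fx-0.3 Fy0.6 Fz0.6 tiltyaw0.006
plate 1 [(36, np.float64(-10.7)), (33, np.float64(-10.4)), (27, np.float64(-10.1)), (38, np.float64(-1.8)), (0, None), (0, None)]
plate 2 [(39, np.float64(-10.0)), (34, np.float64(-10.2)), (43, np.float64(-10.2)), (36, np.float64(-1.2)), (0, None), (0, None)]
plate 3 [(38, np.float64(-10.1)), (31, np.float64(-10.0)), (43, np.float64(-9.9)), (28, np.float64(-1.2)), (0, None), (0, None)]
plate 4 [(45, np.float64(-10.1)), (43, np.float64(-10.0)), (44, np.float64(-10.0)), (19, np.float64(-1.1)), (0, None), (0, None)]
plate 5 [(93, np.float64(-9.3)), (112, np.float64(-8.7)), (110, np.float64(-8.4)), (37, np.float64(1.6)), (0, None), (0, None)]
stop top xmin [88.01718539 88.71660157]
```

All five plates agree to about 0.6 mm; plate 1 may be slightly yawed at the rear. I'll give one more light y-tap near the rear end.

```bash
python3 -m creep '4 3.5 0 0 1;4 3.6 0 0 1;0 0 3 -0.005 1;0 0 2.9 0 1;1 0 0 0 1' >/dev/null; python3 -m creep '1 0 0 0 1;0.3 0 0 0 1;0 0 0 0 1;0 0 0 0 1'>/dev/null; python3 st.py
```

```text
t48.02 tray x14.0 y-26.8 z15.5  Fx0.2 Fy-0.4 Fz-0.3 tiltyaw0.011
```

```bash
python3 -m creep '0.2 0 0.12 0.011 1;0.1 0 0 0 1;0.1 0 0 0 1;0.1 0 0 0 1;0 0 0 0 1'>/dev/null; python3 st.py; python3 -m creep '0.1 0 0 0 1;0.05 0 0 0 1;0 0 0 0 1'>/dev/null; python3 st.py; python3 -m creep '0.05 0 0 0 1;0 0 0 0 1'>/dev/null; python3 st.py
```

```text
t48.65 tray x13.8 y-21.5 z14.1  Fx-0.5 Fy-0.2 Fz0.1 tiltyaw0.000
t49.02 tray x13.8 y-20.7 z14.1  Fx-1.0 Fy-3.4 Fz-1.0 tiltyaw-0.000
t49.27 tray x13.8 y-20.7 z14.3  Fx-1.6 Fy-4.9 Fz-1.1 tiltyaw-0.001
```

```bash
python3 -m creep '-1 0 0 0 1;-3 0 0 0 1;-3 -2 -4 0 1;-4 -3 -2 0 1;0 -2 0 0 1' >/dev/null; python3 -m creep '0 0 0 0 1;0 0 0 0 1'>/dev/null; python3 st.py; python3 chk2.py
```

```text
t50.15 tray x-55.7 y-128.8 z73.6  Fx-0.5 Fy0.9 Fz-0.4 tiltyaw0.001
plate 1 [(29, np.float64(-10.1)), (29, np.float64(-10.0)), (28, np.float64(-9.9)), (39, np.float64(-1.8)), (0, None), (0, None)]
plate 2 [(32, np.float64(-10.1)), (34, np.float64(-10.1)), (34, np.float64(-10.2)), (34, np.float64(-1.2)), (0, None), (0, None)]
plate 3 [(35, np.float64(-10.1)), (32, np.float64(-10.1)), (29, np.float64(-9.9)), (29, np.float64(-1.1)), (0, None), (0, None)]
plate 4 [(47, np.float64(-10.0)), (44, np.float64(-10.0)), (44, np.float64(-9.9)), (25, np.float64(-1.1)), (0, None), (0, None)]
plate 5 [(115, np.float64(-8.9)), (110, np.float64(-9.0)), (97, np.float64(-9.1)), (40, np.float64(2.9)), (0, None), (0, None)]
stop top xmin [87.90036608 88.60230547]
```

The y alignment is right. Plate 1 lags about 0.6 mm in x, so I'll give one last light x-tap with the flat side.

```bash
python3 -m creep '4.9 0.4 0 0.175 1;0 0 0 0.175 1;0 0 0 0.175 1;0 0 0 0.175 1;0 0 0 0.175 1' >/dev/null; python3 -m creep '0 0 0 0.175 1;0 0 0 0.175 1;0 0 0 0.175 1;0 0 0 0.17 1;0 -4.9 0 0 1'>/dev/null;  python3 -m creep '0 -4.8 0 0 1;0 0 3 0 1;0 0 0 0 1;0 0 0 0 1'>/dev/null; python3 st.py
```

```text
t51.95 tray x-51.6 y16.4 z44.5  Fx0.2 Fy0.2 Fz-0.4 tiltyaw-1.570
```

```bash
python3 -m creep '0.8 0 3 0 1;1 0 0 0 1;1 0 0 0 1;0.6 0 0 0 1;0 0 0 0 1'>/dev/null; python3 st.py; python3 -m creep '0.2 0 0 0 1;0.1 0 0 0 1;0 0 0 0 1'>/dev/null; python3 st.py
```

```text
t52.58 tray x-17.1 y16.0 z14.9  Fx-0.9 Fy-0.5 Fz-0.1 tiltyaw-1.570
t52.95 tray x-15.4 y16.6 z14.1  Fx0.1 Fy0.5 Fz-0.8 tiltyaw-1.570
```

```bash
python3 -m creep '0.1 0 0 0 1;0.1 0 0 0 1;0 0 0 0 1'>/dev/null; python3 st.py; python3 -m creep '0.05 0 0 0 1;0 0 0 0 1'>/dev/null; python3 st.py; python3 -m creep '0.05 0 0 0 1;0 0 0 0 1'>/dev/null; python3 st.py
```

```text
t53.33 tray x-13.2 y16.5 z14.0  Fx0.1 Fy-0.4 Fz0.3 tiltyaw-1.570
t53.58 tray x-12.9 y16.6 z14.0  Fx-0.8 Fy0.2 Fz0.2 tiltyaw-1.570
t53.83 tray x-12.7 y16.6 z14.0  Fx-1.9 Fy-0.3 Fz1.6 tiltyaw-1.570
```

```bash
python3 -m creep '0.05 0 0 0 1;0 0 0 0 1'>/dev/null; python3 st.py; python3 -m creep '0.05 0 0 0 1;0 0 0 0 1'>/dev/null; python3 st.py; python3 -m creep '0.05 0 0 0 1;0 0 0 0 1'>/dev/null; python3 st.py
```

```text
t54.08 tray x-12.3 y16.6 z14.0  Fx-3.8 Fy-0.7 Fz2.1 tiltyaw-1.570
t54.33 tray x-12.3 y16.6 z13.9  Fx-5.7 Fy-0.7 Fz3.1 tiltyaw-1.570
t54.58 tray x-12.3 y16.6 z13.9  Fx-7.3 Fy-0.8 Fz4.3 tiltyaw-1.570
```

```bash
python3 -m creep '-1 0 0 0 1;-3 0 0 0 1;-3 3 -4 0 1;-3 3 -2 0 1;-2 2 0 0 1' >/dev/null; python3 -m creep '0 0 0 0 1;0 0 0 0 1'>/dev/null; python3 st.py; python3 chk2.py
```

```text
t55.45 tray x-130.3 y-63.1 z73.9  Fx0.4 Fy-0.4 Fz0.1 tiltyaw-1.570
plate 1 [(0, None), (0, None), (0, None), (38, np.float64(-1.3)), (44, np.float64(-1.3)), (40, np.float64(-1.4))]
plate 2 [(0, None), (0, None), (0, None), (42, np.float64(-1.4)), (40, np.float64(-1.3)), (41, np.float64(-1.3))]
plate 3 [(0, None), (0, None), (0, None), (46, np.float64(-1.2)), (50, np.float64(-1.2)), (48, np.float64(-1.4))]
plate 4 [(0, None), (0, None), (0, None), (11, np.float64(-1.4)), (14, np.float64(-1.3)), (17, np.float64(-1.4))]
plate 5 [(0, None), (0, None), (0, None), (0, None), (0, None), (0, None)]
stop top xmin None
```

```bash
python3 -c "
from cell import ctrl
print(ctrl.hand_in())"
```

```text
the job is handed in; nothing more can be done
None
```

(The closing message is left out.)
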